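# Wax a label holder and press it home in the abrasives rack

## Task

Take the spare label holder out of its slotted wooden stand, touch the end of its tongue to the wax in the open tin, then push the tongue down behind the lip of the one clip on the rack's shelf edge that has no holder, with the paper label facing out from the shelf. There is a spring under it: push until it is fully home against the stop, and finish while still gripping it and pressing it down there. Leave everything else where it is.

Things in the scene. Friction and masses are not known exactly. Their poses are not given: they have to be found in the camera images.
- holder: Loose aluminium label holder, about 60 g, standing upright in the stand at the start. A body plate 8 mm thick (x) x 56 wide (y) x 45 tall, with a thinner tongue below it, 4 thick x 40 wide x 23 long. Origin: middle of the tongue's lower edge; z up along the holder; the body plate spans z = 23 to 68 mm. The -x face carries the white paper label. Can be gripped across its 8 mm thickness or its 56 mm width.
- holder_face (a point): Middle of the holder's paper label, at (-4, 0, 45.5) mm in the holder's frame.
- stand: Fixed pale wooden block 60 (x) x 100 (y) x 24 mm tall, with a slot 6 x 46 mm along y in the middle of its top, slot floor 4 mm above the table; the holder's tongue stands in it (holder's origin 4 mm above the table, same yaw), so its body plate starts 3 mm above the block. Origin: centre of the underside.
- tin: Loose open round steel tin, 0.4 kg, 94 mm outside diameter, 88 inside, 30 tall, filled with hard solid wax up to 14 mm above its underside (16 mm below the rim). Origin: centre of the underside.
- rack: Fixed low plywood shelf rack, 200 (x) x 380 (y) mm, top of its board 100 mm above the table; front edge (three clips) at its -x side. Sanding blocks up to 44 mm tall lie on the back of the board, from 130 mm behind the front edge; the two holders in place stand 47 mm above the board. Origin: centre of the underside.
- clip: The one EMPTY steel label clip, fixed on the rack's front edge, at the left, middle or right of three places 110 mm apart; the other two hold a holder already. Origin: middle of the slot's mouth, level with the shelf board's top (100 mm above the table); z up, -x away from the shelf, y along its edge. Its frame and the holder's agree in yaw when the label faces out.
- clip_home (a point): Point in the empty clip where the middle of the tongue's lower edge is when home, 21 mm below the slot's mouth. The slot, between a back plate and a front lip, is 7 mm wide (x -3.5 to 3.5) and 56 long (y) between end stops; the lip flares out at 45 degrees over its top 6 mm. A sprung foot lies in it 13 mm below the mouth when free. At home the holder's body plate is 2 mm above the board.
- foot (a joint): How far the sprung foot at the bottom of the empty clip's slot is pressed down (m): 0 free, 0.008 at its hard stop (home). The spring starts at about 3 N and takes about 7 N at the stop.
- cork_block: Bystander: loose cork sanding block 115 x 62 x 35 mm on the bench. Origin: centre of underside.
- square: Bystander: loose try square, wooden stock 110 mm, steel blade 150 mm, 18 mm tall, flat on the bench. Origin: under the middle of the stock; the blade runs to +y.
- workpiece: Bystander: loose strip of wood 45 x 130 x 12 mm. Origin: centre of underside.
- glue: Bystander: loose upright white glue bottle, 60 mm diameter, 160 tall. Origin: centre of underside.
- mug: Bystander: loose white mug, 80 mm diameter, 90 tall, handle at +y. Origin: centre of underside.
- tape: Bystander: loose roll of paper tape lying flat, 100 mm diameter, 24 tall. Origin: centre of underside.
- brush: Bystander: loose brush lying on the bench. Origin: middle, on the underside.

How it is judged:
By the outcome, as a careful person would: the job done as asked, in the order asked, and still so for the second after the job is handed in, while the arm keeps its last pose, push and grip.
It also fails if it takes over 48 s, if anything falls off the work surface, if the arm or the gripper's body presses on something with over 40 N, if the wrist force passes 120 N, or if a joint passes its speed limit or range.

## Robot

A 6-joint arm with a two-finger parallel gripper is mounted at the origin on the work surface. World frame = base frame: x ahead of the robot, y to its left, z up, the work surface at z = 0. Lengths are in m, angles in rad, forces in N, time in s.
With the tool pointing down it reaches from about 0.325 to 0.85 m from the base axis. Payload 4.4 kg.
Tool frame: the origin (TCP) lies between the finger pads; the fingertips stand arm.tcp_to_tips ahead of it and the grasp point (between the pads) lies 6 mm ahead of it (arm.tcp_to_tips is the distance from the TCP to the fingertips, in m); x points along the fingers, y is the direction in which the jaws open and shut, and the axes are right-handed (so a half turn about x gives the same grasp; the last joint's range is limited). The gripper opens to 94 mm and grips with 3 to 60 N. Pads are 16 mm wide; open, the fingers measure 119 mm over their backs; the gripper's body (75 mm by 177 mm) begins 78 mm behind the grasp point.
Start: joints at [-1.423, 0.207, 1.542, -0, 1.393, -0.15], TCP at [0.169, -0.55, 0.23] pointing down, gripper open.
Joint ranges: [-2.73, 2.73], [-0.86, 2.22], [0.23, 2.46], [-1.11, 4.25], [0.08, 2.63], [-2.82, 2.82]. Speed limits (rad/s): [2.79, 2.79, 3.14, 3.14, 3.14, 3.14].

## Interface

Orientations are given as a rotation vector (axis times angle).
In Python, from bench import arm gives the robot as it stands.
- The arm moves only by the shell command python3 -m creep 'ROWS'. ROWS is JSON, a list of rows, each a list of 3 entries, a list of its own where there are three numbers: the opening, from -1 (shut) to 1 (fully open), then the shift along the tool's x, y, z scaled (see below), then the turn, a rotation vector about the tool's x, y, z scaled (see below). In form: [[claw, [x, y, z], [rx, ry, rz]], ...]. A call has 1 to 10 rows; each row shifts and turns the commanded pose from where the row before left it, along the tool's axes as they then stand; what a row does not reach is not made up. The controller multiplies each number of a shift by 0.05 m and each number of a turn by 4 degrees. A row lasts 1/8 s, in which the tool goes at most 62.5 mm and 10.7 degrees, less where a joint would pass 70% of its speed; a pose out of reach is approached as far as the arm can. A call with a number of a shift or a turn outside -1 to 1 is refused whole. A call with a gripper value outside its range is refused whole. The fingers move at their own pace and stop on an object; the grip force is fixed at half the most. Time passes only in rows, so rows that do not move let the fingers close. It gives the time, the measured TCP pose, the force and the opening at its end, in the units of the state.
- arm.get_state(): the state, without advancing time (a new reading comes with each control period).
- arm.grab_frame(name): name is "scene" or "top" or "wrist"; returns (picture, depth): 480x640x3 uint8, red, green, blue; 480x640 float32, m along the optical axis (not along the pixel's ray), 0 where there is no reading.
- arm.camera_model(name): a dict with "camera_matrix" (3x3 intrinsics, pixels), "k1" (the pictures are not rectified: a ray, as slopes to the right and down, at radius r is drawn at 1 + k1 r^2 times it, then the intrinsics apply), "R" (3x3) and "t" (3): a world point X has camera coordinates R X + t. Camera axes: x right, y down, z forward; pixel columns grow to the right and rows downward; lengths in m; the calibration is good to about 2 mm. A picture is of the moment at which its call begins: read the wrist's pose just before it. camera_model takes no time and is no camera call; for the wrist camera it gives the pose at the moment of the call.
- arm.finish_job(): hands the job in, once; it reports no verdict.
The state is a dict: "time": time; "joint_pos": joint angles; "joint_velocities": joint speeds; "joint_torque": joint torques, N m; "tcp_pos": TCP position; "tcp_rot": TCP orientation; "ft_force": force on the tool from outside, world axes, zero at the start; "torque": the same for the moment, N m; "width": finger opening in m.
Only numpy, scipy, OpenCV 4.12 (cv2) and the standard library are available. Lean on these libraries where they do the work, as an engineer would, in place of code of your own. Each camera call takes 0.05 s, during which the arm holds its last target. There are 200 camera calls.

## Working session

There is one attempt and no reset: what is moved stays moved. The work goes in short steps, Python scripts to look and compute and a shell command to move; the robot and the scene stay as the last step left them, time stands still between calls to the robot, and variables do not carry over. Pictures are saved under pics/ and viewed, about 8 in all and at most 12, crops included, and the job is handed in when it is done.

```bash
ls; mkdir -p pics; cat > h.py <<'E'
import numpy as np,cv2
from bench import arm
from scipy.spatial.transform import Rotation as Ro
def grab(n,f):
    m=arm.camera_model(n);p,d=arm.grab_frame(n)
    cv2.imwrite(f'pics/{f}.png',cv2.cvtColor(p,cv2.COLOR_RGB2BGR))
    np.savez(f'pics/{f}.npz',d=d,p=p,**{k:np.array(v) for k,v in m.items()})
def load(f): return np.load(f'pics/{f}.npz')
def ray(m,u,v):
    K=m['camera_matrix'];x=np.array([(u-K[0,2])/K[0,0],(v-K[1,2])/K[1,1]]);k=float(m['k1']);s=x.copy()
    for _ in range(20): s=x/(1+k*(s@s))
    return m['R'].T@np.array([s[0],s[1],1]),-m['R'].T@m['t']
def atz(m,u,v,z):
    r,c=ray(m,u,v);return c+r*(z-c[2])/r[2]
def dep(m,u,v):
    r,c=ray(m,u,v);d=m['d'][int(v)-1:int(v)+2,int(u)-1:int(u)+2];d=d[d>0];return c+r*(np.median(d) if len(d) else np.nan)
def proj(m,X):
    c=m['R']@np.array(X)+m['t'];s=c[:2]/c[2];s=s*(1+float(m['k1'])*(s@s));return m['camera_matrix'][:2,:2]@s+m['camera_matrix'][:2,2]
E
python3 - <<'E'
from h import *
np.set_printoptions(precision=4,suppress=True)
print(arm.tcp_to_tips, arm.get_state())
grab('scene','s1');grab('top','t1')
for f in('s1','t1'):
    m=load(f);print(m['k1'],m['camera_matrix'],-m['R'].T@m['t'],m['R'])
E
```

```text
pics
0.025 {'time': 0.0, 'joint_pos': array([-1.4225,  0.2074,  1.5429, -0.    ,  1.3935, -0.1505]), 'joint_velocities': array([-0.0009, -0.0005, -0.0005,  0.0011,  0.0013,  0.0005]), 'joint_torque': array([  0.0001, -37.0883, -28.1414,   0.0699,   0.0362,  -0.0002]), 'tcp_pos': array([ 0.1691, -0.5488,  0.2293]), 'tcp_rot': array([ 2.0616,  0.3126, -2.0617]), 'ft_force': array([0.6715, 0.4246, 0.5814]), 'torque': array([-0.0061, -0.0157, -0.0165]), 'width': 0.0939674237755563}
-0.04712439996474303 [[543.4152   0.     330.4522]
 [  0.     543.4152 242.0972]
 [  0.       0.       1.    ]] [1.1662 0.2792 1.1616] [[-0.4123  0.911   0.0057]
 [ 0.7649  0.3495 -0.5411]
 [-0.4949 -0.2187 -0.841 ]]
-0.07573812549764049 [[585.1779   0.     316.9597]
 [  0.     585.1779 234.6393]
 [  0.       0.       1.    ]] [ 0.2891 -0.008   1.8406] [[-0.0045 -1.     -0.0006]
 [-0.9885  0.0045 -0.1509]
 [ 0.1509 -0.     -0.9886]]
```

View pics/t1.png

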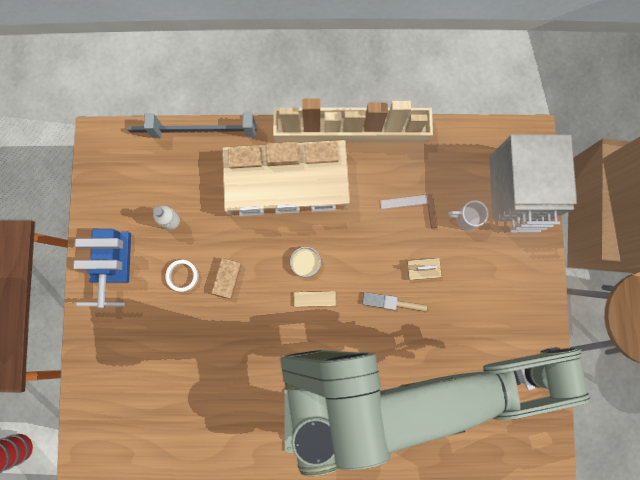

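View pics/s1.png

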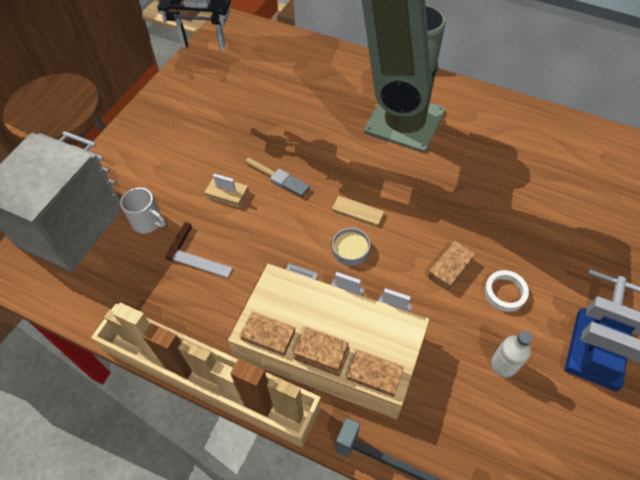

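The top view shows the stand at (425,269), tin at (305,262), and clips at (250,210), (287,208) and (323,206). In the scene view, the clip at (301,271), which is the robot's right, looks empty. I'll enlarge crops to check.

```bash
python3 - <<'E'
from h import *
np.set_printoptions(precision=4,suppress=True)
t=cv2.imread('pics/t1.png');s=cv2.imread('pics/s1.png')
a=cv2.resize(t[245:290,395:455],None,fx=6.6,fy=6.6,interpolation=2)
b=cv2.resize(t[190:222,230:350],None,fx=6.6,fy=6.6,interpolation=2)
c=cv2.resize(s[165:215,195:255],None,fx=6.6,fy=6.6,interpolation=2)
b=b[:, :792];ac=np.hstack([a,c[:a.shape[0]]])
cv2.imwrite('pics/c1.png',np.vstack([ac,b])); print(ac.shape,b.shape)
m=load('t1')
for u,v in [(425,269),(305,262),(250,210),(287,208),(323,206)]: print(u,v,dep(m,u,v))
E
```

```text
(297, 792, 3) (211, 792, 3)
425 269 [ 0.4531 -0.3382  0.0596]
305 262 [0.4812 0.0298 0.0155]
250 210 [0.6248 0.1907 0.1333]
287 208 [0.6313 0.0809 0.128 ]
323 206 [ 0.6443 -0.0269  0.0916]
```

View pics/c1.png

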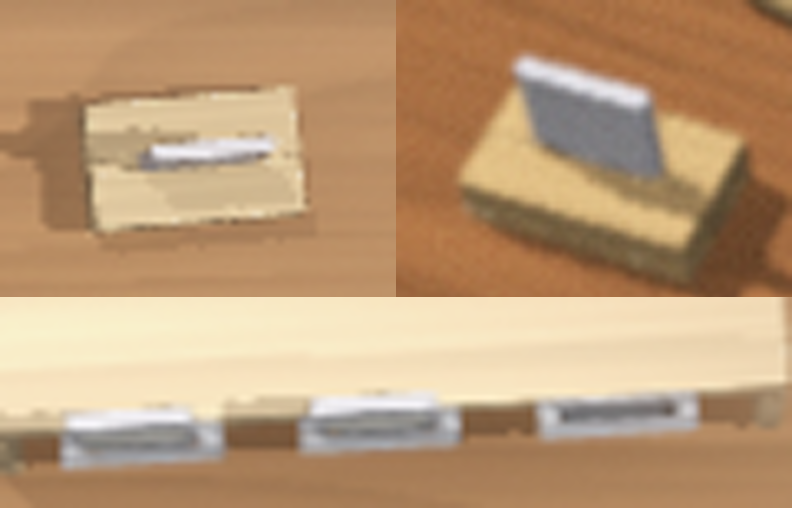

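The right clip (the -y one) is empty: its slot is visible at crop (617,410). In the scene view the stand's holder shows bare grey on its +x side, so the label should face -x. Next I'll get metric estimates and the wrist camera's offset.

```bash
cat >> h.py <<'E'
np.set_printoptions(precision=4,suppress=True)
def tgt(yaw): # tool x down, tool y along holder x (yaw)
    c,s=np.cos(yaw),np.sin(yaw);return np.array([[0,c,-s],[0,s,c],[-1,0,0]]).T.T if 0 else np.column_stack([[0,0,-1],[c,s,0],np.cross([0,0,-1],[c,s,0])])
def plan(pos,R):
    s=arm.get_state();Rc=Ro.from_rotvec(s['tcp_rot']).as_matrix()
    print('t',s['time'],'tcp',s['tcp_pos'],'F',s['ft_force'],'w',s['width'],'\nR',Rc.tolist())
    print('turn units total',Ro.from_matrix(Rc.T@R).as_rotvec()*180/np.pi/4)
    d=np.array(pos)-s['tcp_pos'];print('shift now-axes',Rc.T@d/.05,'target-axes',R.T@d/.05)
E
python3 - <<'E'
from h import *
t=load('t1')
def px(x,y): return 395+x/6.6-.4,245+y/6.6-.4
def pb(x,y): return 230+x/6.6-.4,190+(y-297)/6.6-.4
A=[atz(t,*px(*p),.024) for p in [(83,103),(295,87),(305,211),(97,233)]]
print('stand',np.array(A),np.mean(A,0))
for a,b in((0,1),(3,2)): d=A[a]-A[b];print('yaw',np.arctan2(-d[0],d[1]))
print('holder top',atz(t,*px(152,152),.072),atz(t,*px(272,144),.072))
print('slot ends',atz(t,*pb(558,413),.1),atz(t,*pb(678,408),.1), 'clip ends', atz(t,*pb(540,418),.1),atz(t,*pb(698,410),.1))
d=atz(t,*pb(70,466),.095)-atz(t,*pb(697,430),.095);print('rack yaw',np.arctan2(-d[0],d[1]))
w=arm.camera_model('wrist');s=arm.get_state();R=Ro.from_rotvec(s['tcp_rot']).as_matrix()
c=-w['R'].T@w['t'];print('cam in tool',R.T@(c-s['tcp_pos']),'axes\n',R.T@w['R'].T,w['camera_matrix'])
plan([.453,-.338,.2],tgt(.075))
plan([.453,-.338,.2],tgt(.075+np.pi))
E
```

```text
stand [[ 0.4843 -0.2897  0.024 ]
 [ 0.4913 -0.3909  0.024 ]
 [ 0.4324 -0.3936  0.024 ]
 [ 0.4227 -0.2947  0.024 ]] [ 0.4577 -0.3422  0.024 ]
yaw 0.06951434329527771
yaw 0.09806347122922535
holder top [ 0.4563 -0.3135  0.072 ] [ 0.4596 -0.3692  0.072 ]
slot ends [0.6391 0.0001 0.1   ] [ 0.6411 -0.0551  0.1   ] clip ends [0.6368 0.0083 0.1   ] [ 0.6402 -0.0642  0.1   ]
rack yaw 0.05347044780306966
cam in tool [-0.1555 -0.0007 -0.076 ] axes
 [[-0.0011 -0.2597  0.9657]
 [ 1.     -0.0008  0.0009]
 [ 0.0005  0.9657  0.2597]] [[394.4633   0.     319.8978]
 [  0.     394.4633 245.3169]
 [  0.       0.       1.    ]]
t 0.1 tcp [ 0.1691 -0.5489  0.2294] F [-0.4686 -0.175   0.3702] w 0.09406298682410746 
R [[-0.0003156703037099171, 0.29437040705401873, -0.9556913538392562], [0.0020241356358611795, -0.9556892555689102, -0.29437042933193824], [-0.9999979016113918, -0.0020273729290209153, -0.00029416291350324066]]
turn units total [-19.2943  -0.0231   0.0217]
shift now-axes [ 0.5951 -2.3578 -6.6669] target-axes [ 0.5884  5.9773 -3.7798]
t 0.1 tcp [ 0.1691 -0.5489  0.2294] F [-0.4686 -0.175   0.3702] w 0.09406298682410746 
R [[-0.0003156703037099171, 0.29437040705401873, -0.9556913538392562], [0.0020241356358611795, -0.9556892555689102, -0.29437042933193824], [-0.9999979016113918, -0.0020273729290209153, -0.00029416291350324066]]
turn units total [25.7056  0.023   0.0246]
shift now-axes [ 0.5951 -2.3578 -6.6669] target-axes [ 0.5884 -5.9773  3.7798]
```

```bash
python3 -m creep '[[1,[0,0,0],[-1,0,0]],[1,[0,0,0],[-1,0,0]],[1,[0,0,0],[-1,0,0]],[1,[0,0,0],[-1,0,0]],[1,[0,0,0],[-1,0,0]],[1,[0,0,0],[-1,0,0]],[1,[0,0,0],[-1,0,0]],[1,[0,0,0],[-1,0,0]],[1,[0,0,0],[-1,0,0]],[1,[0,0,0],[-1,0,0]]]' && python3 -m creep '[[1,[0,0,0],[-1,0,0]],[1,[0,0,0],[-1,0,0]],[1,[0,0,0],[-1,0,0]],[1,[0,0,0],[-1,0,0]],[1,[0,0,0],[-1,0,0]],[1,[0,0,0],[-1,0,0]],[1,[0,0,0],[-1,0,0]],[1,[0,0,0],[-1,0,0]],[1,[0,0,0],[-1,0,0]],[1,[0,0,0],[-0.3,0,0]]]'
python3 -c "
from h import *
plan([.36,-.36,.21],tgt(.08))"
```

```text
time: 1.35
tcp_pos: [0.1692, -0.5491, 0.2297]
tcp_rot: [1.617, 0.884, -1.616]
ft_force: [0.9, 0.5, 0.9]
width: 0.094
time: 2.6
tcp_pos: [0.1692, -0.5492, 0.2298]
tcp_rot: [1.154, 1.245, -1.153]
ft_force: [0.1, -1.0, -1.1]
width: 0.0938
t 2.6 tcp [ 0.1692 -0.5492  0.2298] F [ 0.144  -0.9769 -1.1283] w 0.0937702096156483 
R [[-0.00016634699430295719, 0.9971339150525114, 0.07565664399593958], [0.0011487947976474011, 0.07565678567039102, -0.9971332564168829], [-0.999999326299368, -7.895616109449e-05, -0.0011580875330650664]]
turn units total [-0.0612 -0.0166  0.0011]
shift now-axes [ 0.4006  4.0913 -3.4833] target-axes [ 0.3969  4.1062 -3.4663]
```

```bash
python3 -m creep '[[1,[0.1,0.8,-0.7],[0,0,0]],[1,[0.1,0.8,-0.7],[0,0,0]],[1,[0.1,0.8,-0.7],[0,0,0]],[1,[0.1,0.8,-0.7],[0,0,0]],[1,[0,0.9,-0.68],[0,0,0]],[1,[0,0,0],[0,0,0]],[1,[0,0,0],[0,0,0]]]'
python3 - <<'E'
from h import *
grab('wrist','w1')
m=load('w1')
print([proj(m,p) for p in ([.458,-.3135,.072],[.4595,-.369,.072])])
E
```

```text
time: 3.48
tcp_pos: [0.3603, -0.3607, 0.2103]
tcp_rot: [1.153, 1.244, -1.154]
ft_force: [0.4, -0.0, -0.4]
width: 0.094
[array([455.325 , 189.5892]), array([445.4959, 260.9051])]
```

View pics/w1.png

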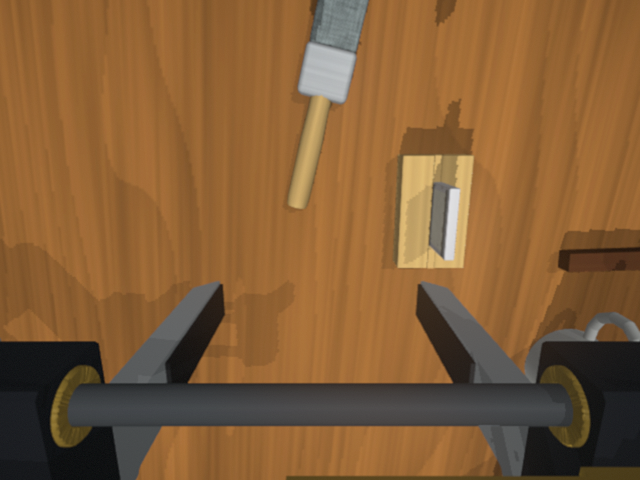

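The wrist view shows the holder's top at about (453,188)–(450,260), and its -x face is dark. I need a brightened close-up to tell paper from metal, with the rack holders' backs alongside for comparison.

```bash
python3 - <<'E'
from h import *
w=cv2.imread('pics/w1.png');s=cv2.imread('pics/s1.png');t=cv2.imread('pics/t1.png')
r=lambda i,f:cv2.resize(i,None,fx=f,fy=f,interpolation=0)
a=r(w[150:275,395:475],4)           # 500x320
b=r(s[170:200,205:245],6);c=r(s[265:310,330:415],5);d=r(t[200:218,235:305],6)
o=np.zeros((520,800,3),np.uint8);o[:500,:320]=a;o[:180,330:570]=b;o[190:415,330:755]=c;o[420:520,330:750]=d[:100]
o=np.clip(255*(o/255.)**.6,0,255).astype(np.uint8);cv2.imwrite('pics/c2.png',o)
print('w -x face',w[190:250:12,438:444:2].reshape(-1,3).mean(0),w[215:235,437:443].reshape(-1,3).std(0))
E
```

```text
w -x face [100.6667 110.4    114.6667] [6.3351 6.6412 6.3266]
```

View pics/c2.png

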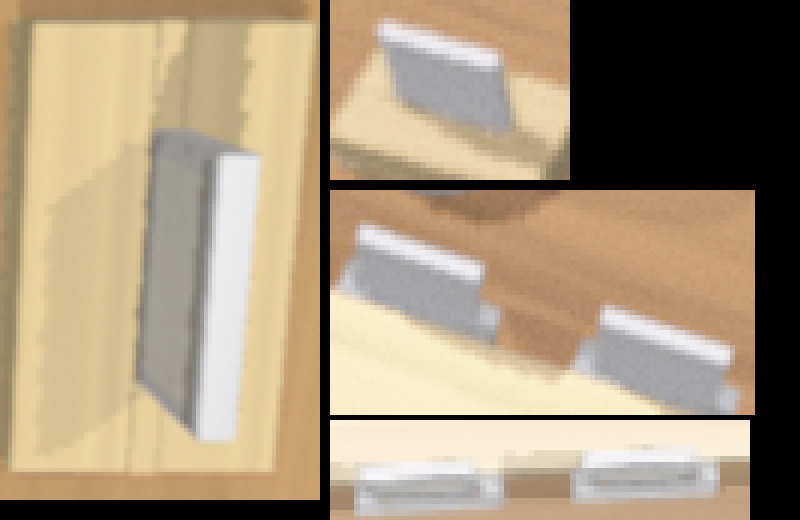

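The -x face is the paper: a warm panel inside a metal border, matching the rack holders' fronts. Their backs are plain grey, so no flip is needed. Now I'll refine the holder position from this view.

```bash
python3 - <<'E'
from h import *
m=load('w1')
P=np.array([atz(m,395+x/4-.4,150+y/4-.4,.072) for x,y in [(217,153),(260,155),(235,440),(197,440)]])
print(P,P.mean(0))
for a,b in((0,3),(1,2)): d=P[a]-P[b];print(np.arctan2(-d[0],d[1]))
Q=np.array([atz(m,395+x/4-.4,150+y/4-.4,.024) for x,y in [(20,22),(314,22),(274,470),(10,470)]]);print(Q,Q.mean(0))
for a,b in((0,3),(1,2)): d=Q[a]-Q[b];print(np.arctan2(-d[0],d[1]))
c=P.mean(0)
# TCP: grasp pt 6 ahead of tcp; grasp at holder z 54 -> world .058 -> tcp z .064
plan([c[0],c[1],.13],tgt(.08));plan([c[0],c[1],.064],tgt(.08))
E
```

```text
[[ 0.453  -0.3126  0.072 ]
 [ 0.461  -0.3124  0.072 ]
 [ 0.4654 -0.3675  0.072 ]
 [ 0.4581 -0.368   0.072 ]] [ 0.4594 -0.3401  0.072 ]
0.09084146167738752
0.07991598510874318
[[ 0.4231 -0.2929  0.024 ]
 [ 0.485  -0.2883  0.024 ]
 [ 0.4934 -0.3874  0.024 ]
 [ 0.4336 -0.392   0.024 ]] [ 0.4588 -0.3402  0.024 ]
0.10528252095792524
0.08542080151593165
t 3.525 tcp [ 0.36   -0.3613  0.2104] F [-0.3104  0.5263  0.0422] w 0.09409170856004113 
R [[-0.0004621351525836981, 0.9972303733728044, 0.07437317294453394], [-0.00039188341304785546, 0.0743729945740389, -0.9972304167570704], [-0.9999998164292286, -0.0004900008436619085, 0.00035642766711674323]]
turn units total [-0.0796  0.0051  0.007 ]
shift now-axes [ 1.6071  2.015  -0.2743] target-axes [ 1.6082  2.0157 -0.2625]
t 3.525 tcp [ 0.36   -0.3613  0.2104] F [-0.3104  0.5263  0.0422] w 0.09409170856004113 
R [[-0.0004621351525836981, 0.9972303733728044, 0.07437317294453394], [-0.00039188341304785546, 0.0743729945740389, -0.9972304167570704], [-0.9999998164292286, -0.0004900008436619085, 0.00035642766711674323]]
turn units total [-0.0796  0.0051  0.007 ]
shift now-axes [ 2.9271  2.0157 -0.2747] target-axes [ 2.9282  2.0157 -0.2625]
```

```bash
python3 -m creep '[[1,[0,0.7,-0.09],[-0.15,0,0]],[1,[0,0.7,-0.09],[0,0,0]],[1,[0.3,0.615,-0.075],[0,0,0]],[1,[0.8,0,0],[0,0,0]],[1,[0.8,0,0],[0,0,0]],[1,[0.6,0,0],[0,0,0]],[1,[0.42,0,0],[0,0,0]],[1,[0,0,0],[0,0,0]],[1,[0,0,0],[0,0,0]]]'
python3 -m creep '[[-1,[0,0,0],[0,0,0]],[-1,[0,0,0],[0,0,0]],[-1,[0,0,0],[0,0,0]],[-1,[0,0,0],[0,0,0]],[-1,[0,0,0],[0,0,0]],[-1,[0,0,0],[0,0,0]],[-1,[0,0,0],[0,0,0]],[-1,[0,0,0],[0,0,0]]]'
```

```text
time: 4.65
tcp_pos: [0.4599, -0.3411, 0.0653]
tcp_rot: [1.147, 1.246, -1.147]
ft_force: [0.8, -0.5, 0.5]
width: 0.0941
time: 5.65
tcp_pos: [0.4599, -0.3396, 0.0644]
tcp_rot: [1.146, 1.249, -1.146]
ft_force: [0.3, 0.8, 0.7]
width: 0.0172
```

```bash
python3 -m creep '[[-1,[0,0,0],[0,0,0]],[-1,[0,0,0],[0,0,0]],[-1,[0,0,0],[0,0,0]],[-1,[0,0,0],[0,0,0]],[-1,[0,0,0],[0,0,0]]]'; python3 -c "
from h import *
t=load('t1')
# tin centre from depth rim: segment points z .022-.036 near tin
P=[]
for u in range(280,332):
  for v in range(235,290):
    if t['d'][v,u]>0:
      p=dep(t,u,v)
      P.append(p)
P=np.array(P);s=P[(P[:,2]>.010)&(P[:,2]<.022)]
print('wax c',(s.min(0)+s.max(0))/2,s.max(0)-s.min(0),np.median(s,0))
s=P[(P[:,2]>.026)&(P[:,2]<.036)]
print('rim c',(s.min(0)+s.max(0))/2,s.max(0)-s.min(0))
plan([.48,.03,.2],tgt(.055))"
```

```text
time: 6.28
tcp_pos: [0.4597, -0.3396, 0.0644]
tcp_rot: [1.146, 1.249, -1.146]
ft_force: [-0.1, 0.3, 0.7]
width: 0.0081
wax c [0.483  0.0314 0.016 ] [0.0922 0.091  0.0119] [0.4812 0.0298 0.0153]
rim c [0.5063 0.0388 0.0286] [0.0277 0.0748 0.0048]
t 6.275 tcp [ 0.4597 -0.3396  0.0644] F [-0.1075  0.3026  0.7287] w 0.008053828778858362 
R [[-0.00040740488716756174, 0.9963166623565647, 0.0857492993087024], [6.391313149295419e-05, 0.0857493321924633, -0.996316740772561], [-0.9999999149681813, -0.0004004238031153906, -9.861241485642491e-05]]
turn units total [ 0.442  -0.0013  0.0058]
shift now-axes [-2.7116  1.0368 -7.3304] target-axes [-2.7119  0.8112 -7.3586]
```

Gripped at 8.1 mm. Next: lift, cross over to the tin, and stop above it.

```bash
python3 -m creep '[[-1,[-0.5,0,0],[0,0,0]],[-1,[-0.8,0,0],[0,0,0]],[-1,[-0.7,0,0],[0,0,0]],[-1,[0,0.2,-0.7],[0.44,0,0]],[-1,[0,0.1,-1],[0,0,0]],[-1,[0,0.1,-1],[0,0,0]],[-1,[0,0.1,-1],[0,0,0]],[-1,[0,0.1,-1],[0,0,0]],[-1,[0,0.1,-1],[0,0,0]],[-1,[0,0.1,-1],[0,0,0]]]'
python3 -m creep '[[-1,[0,0.09,-0.66],[0,0,0]],[-1,[0,0,0],[0,0,0]],[-1,[0,0,0],[0,0,0]]]'
python3 -c "
from h import *
grab('wrist','w2');grab('scene','s2')
plan([.4815,.03,.0744],tgt(.055))
s=cv2.imread('pics/s2.png');w=cv2.imread('pics/w2.png')
o=np.hstack([cv2.resize(w,(480,360)),cv2.resize(s[150:330,260:420],(320,360),interpolation=2)]);cv2.imwrite('pics/c3.png',o)"
```

```text
time: 7.52
tcp_pos: [0.4803, -0.0008, 0.1645]
tcp_rot: [1.169, 1.234, -1.168]
ft_force: [0.7, -0.6, -0.6]
width: 0.0078
time: 7.9
tcp_pos: [0.483, 0.0301, 0.1644]
tcp_rot: [1.168, 1.235, -1.168]
ft_force: [0.5, -0.1, -0.4]
width: 0.0079
t 8.0 tcp [0.483  0.0295 0.1644] F [ 0.3257  0.1502 -0.4734] w 0.0077772758650991106 
R [[-1.933985414398487e-05, 0.9985550567274386, 0.05373823880656864], [-0.0002228118910909127, 0.05373823317977425, -0.998555032359047], [-0.9999999749904154, -3.128542729291528e-05, 0.00022145065095613425]]
turn units total [-0.0177  0.0032  0.0005]
shift now-axes [ 1.7996 -0.0299 -0.0113] target-axes [ 1.7996 -0.03   -0.0109]
```

View pics/c3.png

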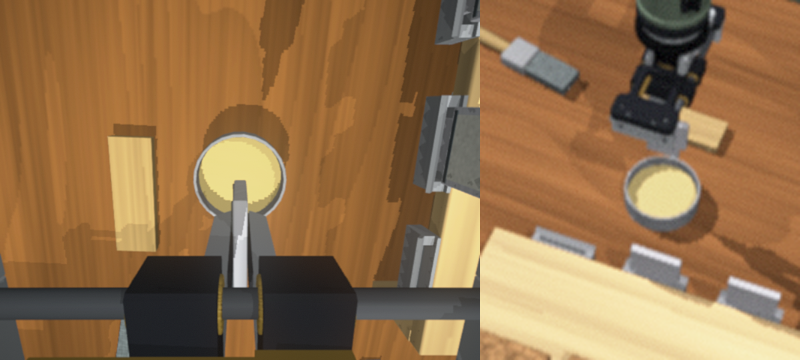

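The holder is held straight and sits over the tin, whose centre is at about (240,175) in the crop. I'll descend until contact.

```bash
python3 -m creep '[[-1,[0.6,0,0],[0,0,0]],[-1,[0.6,0,0],[0,0,0]],[-1,[0.44,0,0],[0,0,0]],[-1,[0.04,0,0],[0,0,0]],[-1,[0.04,0,0],[0,0,0]],[-1,[0,0,0],[0,0,0]]]'; python3 -m creep '[[-1,[0.02,0,0],[0,0,0]],[-1,[0.02,0,0],[0,0,0]],[-1,[0.02,0,0],[0,0,0]],[-1,[0,0,0],[0,0,0]]]'
```

```text
time: 8.75
tcp_pos: [0.4839, 0.0301, 0.0795]
tcp_rot: [1.17, 1.233, -1.168]
ft_force: [0.8, -0.0, -1.0]
width: 0.008
time: 9.25
tcp_pos: [0.4829, 0.0306, 0.0754]
tcp_rot: [1.168, 1.235, -1.169]
ft_force: [0.2, 0.7, -1.5]
width: 0.0078
```

```bash
python3 -m creep '[[-1,[0.02,0,0],[0,0,0]],[-1,[0.01,0,0],[0,0,0]],[-1,[0,0,0],[0,0,0]]]';  python3 -m creep '[[-1,[0.01,0,0],[0,0,0]],[-1,[0.01,0,0],[0,0,0]],[-1,[0,0,0],[0,0,0]]]'
```

```text
time: 9.62
tcp_pos: [0.4831, 0.0305, 0.0744]
tcp_rot: [1.168, 1.235, -1.168]
ft_force: [-1.0, 0.5, 4.1]
width: 0.0077
time: 10.0
tcp_pos: [0.4832, 0.0305, 0.0743]
tcp_rot: [1.168, 1.235, -1.169]
ft_force: [-4.1, -0.0, 11.0]
width: 0.0073
```

Wax contact confirmed: +11 N with the stop at the predicted height. Now up, and to a viewpoint in front of the empty clip.

```bash
python3 -m creep '[[-1,[-0.5,0,0],[0,0,0]],[-1,[-0.8,0,0],[0,0,0]],[-1,[-0.8,0,0],[0,0,0]],[-1,[-0.8,0,0],[0,0,0]],[-1,[0,0.6,0.5],[0,0,0]],[-1,[0,0.9,0.7],[0,0,0]],[-1,[0,0,0],[0,0,0]],[-1,[0,0,0],[0,0,0]]]'
python3 -c "
from h import *
grab('wrist','w3');grab('top','t3');m=load('w3')
print(arm.get_state()['tcp_pos'])
p=proj(m,[.64,-.0275,.1]);print(p)
w=cv2.imread('pics/w3.png');u,v=int(p[0]),int(p[1]);u0,v0=max(0,min(u-66,640-133)),max(0,v-60);print(u0,v0)
cv2.imwrite('pics/c4.png',cv2.resize(w[v0:v0+100,u0:u0+133],None,fx=6,fy=6,interpolation=2))"
```

```text
time: 11.0
tcp_pos: [0.5604, -0.0251, 0.2169]
tcp_rot: [1.168, 1.237, -1.17]
ft_force: [0.0, 0.4, -0.1]
width: 0.0079
[ 0.5601 -0.0245  0.2175]
[429.7051 258.1809]
363 198
```

View pics/c4.png

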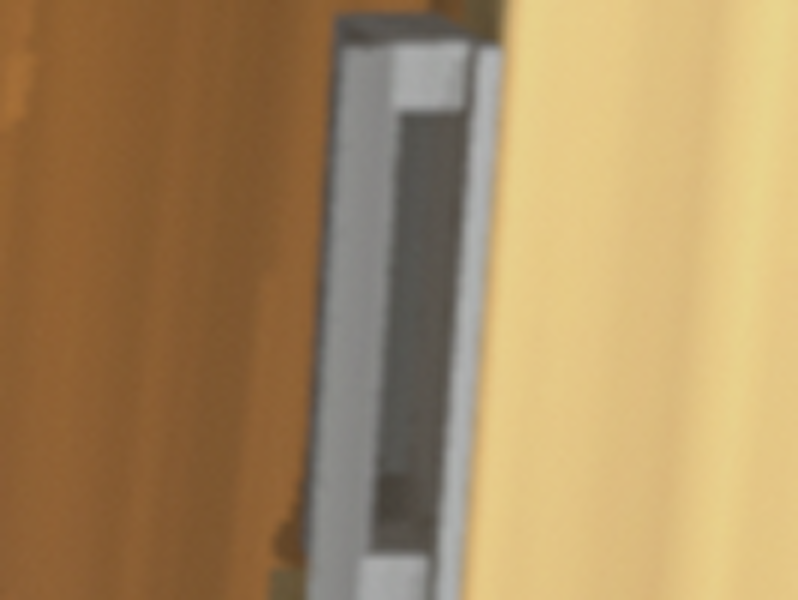

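The crop shows the empty slot: the end-stop edges are at crop v≈112 and 555, the back-plate front edge runs (475,45)→(440,598), and the lip's flare is on the left. Converting those to positions:

```bash
python3 - <<'E'
from h import *
m=load('w3')
f=lambda x,y,z=.1: atz(m,363+(x+.5)/6-.5,198+(y+.5)/6-.5,z)
b1,b2=f(472,45),f(438,598);d=b1-b2;yaw=np.arctan2(-d[0],d[1]);print('back',b1,b2,'yaw',yaw)
e1,e2=f(466,112),f(432,555);print('ends',e1,e2,np.linalg.norm(e1-e2))
f1,f2=f(341,45),f(308,598);d=f1-f2;print('lip top',f1,f2,np.arctan2(-d[0],d[1]))
ex=np.array([np.cos(yaw),np.sin(yaw),0]);print('width back-liptop',(b1-f1)@ex)
c=(e1+e2)/2; c=c-ex*3.5e-3;print('clip centre',c)
print('flare bottom',(b1-f(396,112,.094))@ex)
# board edge depth check
for x,y in((490,300),(560,300)): print(dep(m,363+x/6,198+y/6))
# holder in hand: tongue/top in wrist image check
print(proj(m,np.array(arm.get_state()['tcp_pos'])))
plan([c[0],c[1],.19],tgt(yaw))
E
```

```text
back [0.6431 0.0113 0.1   ] [ 0.6482 -0.0573  0.1   ] yaw 0.07309839701656433
ends [0.6435 0.0034 0.1   ] [ 0.6467 -0.0517  0.1   ] 0.05524987435044061
lip top [0.628  0.0105 0.1   ] [ 0.6321 -0.0582  0.1   ] 0.06053595051281873
width back-liptop 0.015162536887484847
clip centre [ 0.6416 -0.0244  0.1   ]
flare bottom 0.006736469938111351
[ 0.6494 -0.0191  0.1008]
[ 0.6576 -0.0186  0.1011]
[318.3334 321.5168]
t 11.1 tcp [ 0.5601 -0.0245  0.2175] F [ 0.0301  1.1925 -0.7046] w 0.008029291966985055 
R [[-0.0011830723449630653, 0.9984430904393848, 0.05576733357152058], [0.00045529527753324084, 0.05576790462847547, -0.9984436556559212], [-0.9999991965226958, -0.0011558404733946759, -0.0005205638896653153]]
turn units total [-0.2478 -0.0076  0.0165]
shift now-axes [0.548  1.6273 0.0887] target-axes [0.5499 1.6249 0.1166]
```

```bash
python3 -m creep '[[-1,[0,0.5,0.03],[-0.1,0,0]],[-1,[0,0.6,0.04],[0,0,0]],[-1,[0,0.51,0.03],[0,0,0]],[-1,[0.5,0,0],[0,0,0]],[-1,[0.4,0,0],[0,0,0]],[-1,[0.1,0,0],[0,0,0]],[-1,[0,0,0],[0,0,0]],[-1,[0,0,0],[0,0,0]]]'
python3 -c "
from h import *
plan([.6408,-.0244,.1613],tgt(.062))
grab('scene','s4');grab('wrist','w4')
s=cv2.imread('pics/s4.png');w=cv2.imread('pics/w4.png')
m=load('w4');p=proj(m,[.641,-.0244,.1]);q=proj(load('s4'),[.641,-.0244,.11]);print(p,q)
u,v=map(int,p);a,b=map(int,q)
u0,v0=u-60,v-70
o=np.hstack([cv2.resize(w[v0:v0+120,u0:u0+100],(480,576),interpolation=2),cv2.resize(s[b-65:b+31,a-26:a+27],(318,576),interpolation=2)]);cv2.imwrite('pics/c5.png',o);print(u0,v0)"
```

```text
time: 12.1
tcp_pos: [0.6424, -0.0255, 0.1692]
tcp_rot: [1.164, 1.236, -1.162]
ft_force: [-0.3, 0.6, -0.1]
width: 0.0081
t 12.1 tcp [ 0.6424 -0.0255  0.1692] F [-0.3384  0.6258 -0.1329] w 0.00812460448470997 
R [[0.002014935196526735, 0.9980658790154855, 0.062132448697924225], [-0.00035433776107279824, 0.06213328351512415, -0.9980677980600219], [-0.9999979072382628, 0.0019890260620694655, 0.0004788469688038477]]
turn units total [ 0.0025  0.0069 -0.0285]
shift now-axes [ 0.1575 -0.0307 -0.024 ] target-axes [ 0.1576 -0.0304 -0.0239]
[316.5957 268.3516] [300.8156 269.5154]
256 198
```

View pics/c5.png

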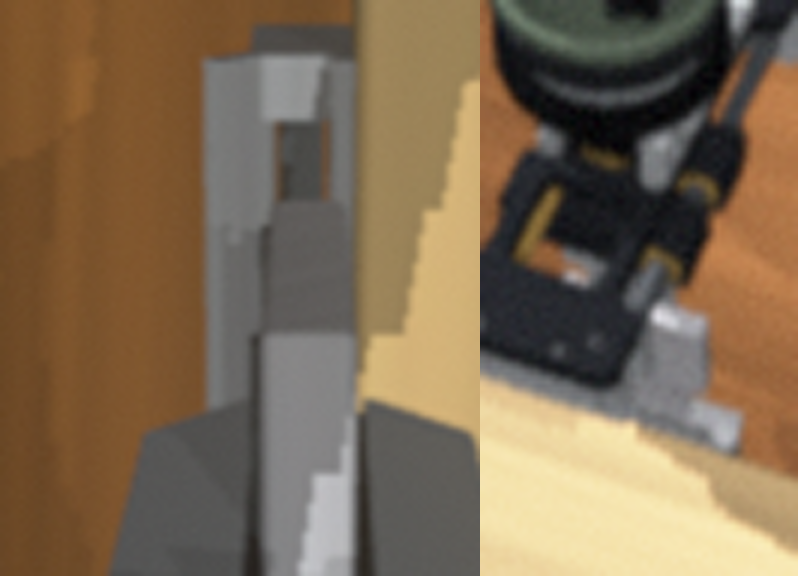

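The left crop shows the holder body's lower +y corner centred near (309,203) over the slot, with the back-plate edge near x≈331 and the end stop at y≈120. I'll compare the two numerically.

```bash
python3 - <<'E'
from h import *
m=load('w4')
f=lambda x,y,z: atz(m,256+(x+.5)/4.8-.5,198+(y+.5)/4.8-.5,z)
y=np.array([.062]);ex=np.array([np.cos(.062),np.sin(.062),0]);ey=np.array([-ex[1],ex[0],0])
o=np.array([.642405,-.0255,0])
for n,p in dict(body1=f(270,203,.132),body2=f(348,203,.132),back=f(332,122,.1),backlow=f(332,195,.1),stop=f(300,121,.1),liptop=f(206,122,.1),lipin=f(275,122,.094),end_top=f(322,58,.1),boardedge=f(356,122,.1)).items():
    print(n,p,'rel tcp in holder axes mm',1e3*(p-o)@ex,1e3*(p-o)@ey)
E
```

```text
body1 [0.6373 0.0012 0.132 ] rel tcp in holder axes mm -3.4672395912070497 26.976084615046076
body2 [0.6455 0.0017 0.132 ] rel tcp in holder axes mm 4.725885455371464 26.96837190308669
back [0.6441 0.0036 0.1   ] rel tcp in holder axes mm 3.489064836099427 28.910833806606657
backlow [ 0.6447 -0.0055  0.1   ] rel tcp in holder axes mm 3.5148422117351523 19.798275265529945
stop [0.6402 0.0035 0.1   ] rel tcp in holder axes mm -0.38555236861637476 29.03764180887514
liptop [0.6289 0.0026 0.1   ] rel tcp in holder axes mm -11.766224302187288 28.923577178236005
lipin [0.6372 0.0019 0.094 ] rel tcp in holder axes mm -3.509192969273096 27.653015858912116
end_top [0.6424 0.0113 0.1   ] rel tcp in holder axes mm 2.266787330748303 36.747898758793546
boardedge [0.647  0.0037 0.1   ] rel tcp in holder axes mm 6.395348682638446 28.9083482665202
```

```bash
python3 -m creep '[[-1,[0.1,-0.018,-0.03],[0,0,0]],[-1,[0.06,0,0],[0,0,0]],[-1,[0.04,0,0],[0,0,0]],[-1,[0.04,0,0],[0,0,0]],[-1,[0,0,0],[0,0,0]]]'; python3 -m creep '[[-1,[0.04,0,0],[0,0,0]],[-1,[0.04,0,0],[0,0,0]],[-1,[0.04,0,0],[0,0,0]],[-1,[0,0,0],[0,0,0]]]'
```

```text
time: 12.82
tcp_pos: [0.6407, -0.024, 0.1556]
tcp_rot: [1.163, 1.238, -1.164]
ft_force: [1.0, -0.2, -1.8]
width: 0.008
time: 13.32
tcp_pos: [0.6406, -0.0239, 0.1496]
tcp_rot: [1.163, 1.238, -1.164]
ft_force: [-0.2, -0.0, -1.5]
width: 0.0078
```

It's in the slot with no side force. Now the spring.

```bash
python3 -m creep '[[-1,[0.04,0,0],[0,0,0]],[-1,[0.04,0,0],[0,0,0]],[-1,[0,0,0],[0,0,0]]]'; python3 -m creep '[[-1,[0.04,0,0],[0,0,0]],[-1,[0.04,0,0],[0,0,0]],[-1,[0,0,0],[0,0,0]]]';python3 -m creep '[[-1,[0.03,0,0],[0,0,0]],[-1,[0,0,0],[0,0,0]],[-1,[0,0,0],[0,0,0]]]'
```

```text
time: 13.7
tcp_pos: [0.641, -0.024, 0.1465]
tcp_rot: [1.163, 1.238, -1.163]
ft_force: [-0.6, 0.5, 2.5]
width: 0.0079
time: 14.08
tcp_pos: [0.641, -0.024, 0.1423]
tcp_rot: [1.164, 1.237, -1.163]
ft_force: [-2.0, 0.3, 4.5]
width: 0.0078
time: 14.45
tcp_pos: [0.641, -0.024, 0.1408]
tcp_rot: [1.163, 1.238, -1.163]
ft_force: [-1.4, 0.4, 6.1]
width: 0.0081
```

```bash
python3 -m creep '[[-1,[0.02,0,0],[0,0,0]],[-1,[0.01,0,0],[0,0,0]],[-1,[0,0,0],[0,0,0]]]'; python3 -m creep '[[-1,[0.01,0,0],[0,0,0]],[-1,[0,0,0],[0,0,0]],[-1,[0,0,0],[0,0,0]]]';python3 -m creep '[[-1,[0.01,0,0],[0,0,0]],[-1,[0,0,0],[0,0,0]],[-1,[0,0,0],[0,0,0]]]'
```

```text
time: 14.82
tcp_pos: [0.6411, -0.024, 0.1395]
tcp_rot: [1.163, 1.237, -1.163]
ft_force: [-1.4, 0.2, 5.4]
width: 0.0076
time: 15.2
tcp_pos: [0.6411, -0.024, 0.1394]
tcp_rot: [1.163, 1.237, -1.163]
ft_force: [-2.4, 1.2, 6.5]
width: 0.0081
time: 15.58
tcp_pos: [0.6411, -0.024, 0.1394]
tcp_rot: [1.163, 1.237, -1.163]
ft_force: [-2.4, 0.9, 8.9]
width: 0.0077
```

The TCP has stopped at 0.1394 while the force rises, so it's at the stop. I'll add some firm preload and check.

```bash
python3 -m creep '[[-1,[0.01,0,0],[0,0,0]],[-1,[0,0,0],[0,0,0]],[-1,[0,0,0],[0,0,0]]]'; python3 -m creep '[[-1,[0.01,0,0],[0,0,0]],[-1,[0,0,0],[0,0,0]],[-1,[0,0,0],[0,0,0]],[-1,[0,0,0],[0,0,0]]]'
python3 -c "
from h import *
grab('scene','s5');grab('wrist','w5')
s=cv2.imread('pics/s5.png');w=cv2.imread('pics/w5.png')
o=np.hstack([cv2.resize(w[150:350,200:400],(480,480),interpolation=2),cv2.resize(s[200:320,250:330],(320,480),interpolation=2)]);cv2.imwrite('pics/c6.png',o)
plan([.641,-.024,.1393],tgt(.062))"
```

```text
time: 15.95
tcp_pos: [0.6411, -0.024, 0.1393]
tcp_rot: [1.163, 1.237, -1.163]
ft_force: [-3.8, 0.7, 10.9]
width: 0.0078
time: 16.45
tcp_pos: [0.6411, -0.024, 0.1393]
tcp_rot: [1.163, 1.237, -1.163]
ft_force: [-4.4, 0.2, 12.6]
width: 0.0082
t 16.55 tcp [ 0.6411 -0.024   0.1393] F [-3.955   0.9009 12.3004] w 0.007909384190176243 
R [[0.0008086954457939832, 0.9980599697993198, 0.06225466003326169], [-0.0002761410505045525, 0.06225490089751981, -0.9980602442039059], [-0.9999996348788316, 0.0007899357068953394, 0.00032595058336104543]]
turn units total [ 0.0042  0.0047 -0.0113]
shift now-axes [-0.0003 -0.0022  0.0002] target-axes [-0.0003 -0.0022  0.0002]
```

View pics/c6.png

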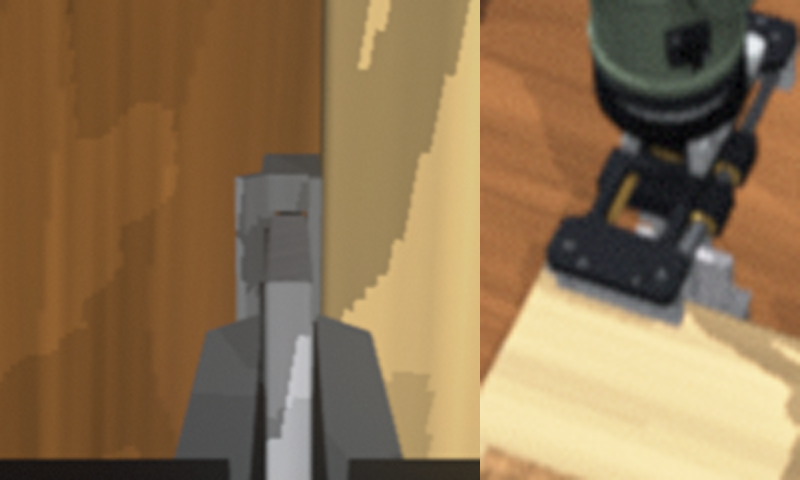

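The holder sits in the clip with its body just above the slot, around (288,225) in the left crop, and it is still gripped. Height and force both indicate it is home, so I'm handing in.

```bash
python3 -c "
from bench import arm
print(arm.finish_job());s=arm.get_state();print(s['time'],s['tcp_pos'],s['ft_force'],s['width'])"
```

```text
the job is handed in; nothing more can be done
None
the job is handed in; nothing more can be done
```

The spare holder is in the empty clip, the right-hand one as the robot sees it. Its label faces out, and it was still gripped and pressed down when I handed in at about 16.6 s of the 48 s allowed.

- **Wax:** before going to the rack I touched the tongue to the wax. Contact came at the expected height, with 11 N on the wrist.
- **Label side:** close-ups of the stand showed the paper on the -x face, matching the two holders already on the rack, so no flip was needed.
- **Clip:** the spring resistance began where expected and rose to about 6 N. The tool then stopped at z = 0.1393 m, the computed home height, while the push grew to 12.3 N. The finger opening stayed at about 8 mm.
- **Small disagreements:** about 4 N of sideways force (x) remained on the wrist at the end. Yaw estimates for the clip ranged from 0.053 to 0.073 rad, and I used 0.062.
- **Not checked:** the foot's travel and the label side after insertion were not seen directly. I infer them from height, force and the label's side in the stand. I also did not check each bystander object in a final full view, though none of the force readings suggested touching one.

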